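# Wedge up the deck of a heated-roller set and hold it

## Task

The deck of the heated-roller set must be propped up for a moment so that a colleague can look at the contacts underneath. First press both smoked covers down until their catches snap and hold them shut, so that no roller falls out; then take the wooden wedge and, keeping it flat on the worktop, push it thin end first under the free end of the deck until that end has just lifted off the base, a gap of about 5 mm. Finish there, still gripping the wedge with the deck resting on it and your gripper clear of the deck and its covers; leave everything else where it stands.

Things in the scene. Friction and masses are not known exactly. Their poses are not given: they have to be found in the camera images.
- unit: fixed cream base: two rails along its y, 25 wide, 262 long, 15 mm high, at x = +-62.5 mm; between them an open channel 100 mm wide, where the wedge slides on the worktop (open at -y, closed at y = +131 by a 34 mm high hinge block). Origin: centre of the base, on the worktop. x points from the catches (front) to the cover hinges, y from the deck's free end to its hinge, z up
- deck: cream open box 150 x 248 mm (x, y) with white rollers, lying on the rails. Frame as unit while down. Flat underside 15 mm above the worktop, walls up to 72 mm, free end at y = -130 mm. Weight felt at the free end 3 to 5 N. Carries both covers (left: middle at y = +56 mm, right: y = -68 mm)
- deck_hinge (a joint): angle of the deck about its hinge at the +y end (line along x at y = +125 mm, 22 mm above the worktop), rad: 0 lying on the base, grows as the free end rises; 0.01 rad is 2.55 mm of gap at the free end
- lip (a point): middle of the lower edge of the deck's free end: (0, -130, 15) mm in the frame of deck, axes as the deck's. The wedge goes under here, moving along +y of the unit
- cover_left (a joint): cover nearer the deck's hinge, rad: 0 shut, opens to 1.0. Smoked, 150 (x) x 120 (y) x 5 mm; hinge line along y at x = +72, 73 mm above the worktop (deck frame); shut, it reaches to x = -78 mm, its top at 78 mm. A weak spring lifts it; in the last 10 mm of the edge's travel a snap catch must be forced (5 to 10 N near the free edge), then holds it at 0 to 0.01 rad
- cover_right (a joint): the same for the cover over the free end of the deck, its middle at y = -68 mm
- cover_left_pad (a point): middle of the top face of the left cover 125 mm from its hinge line (25 mm from the free edge), where to press; its z axis is the cover's outward normal
- cover_right_pad (a point): the same for the right cover
- wedge: loose wooden wedge 165 x 36 mm: flat underside; ramp rising from 4 mm at the thin end to 32 mm over 140 mm; at the thick end an upright grip 26 long, 30 wide, top 62 mm up. Origin: on the underside below the middle of the grip; x points to the thin end (at x = 152 mm), z up. The ramp meets the deck's lower edge when 55 mm are in; each 5 mm more lifts it 1 mm
- wedge_nose (a point): the thin end of the wedge, 2 mm above the underside, (152, 0, 2) mm in its frame
- flat_block: plain flat wooden block 120 x 36 x 12 mm, no ramp and no grip; bystander. Origin: centre of the underside, x along its length
- roller: orange hair roller, a tube 34 mm in diameter, 64 mm tall, standing upright; bystander. Origin: centre of the underside
- comb: flat black comb 170 x 31 x 6 mm; bystander. Origin: about the middle of its underside, x along its length
- spray: bare metal spray can, 52 mm in diameter, 190 mm tall, upright; bystander. Origin: centre of the underside
- jar: amber jar with white cap, 70 mm in diameter, 80 mm tall; bystander. Origin: centre of the underside
- pin_tin: low round metal tin, 62 mm in diameter, 28 mm tall; bystander. Origin: centre of the underside
- brush: tint brush with a black handle, lying flat; bystander. Origin: on its underside, x along its length

How it is judged:
On the way, in this order (a step that is already met when the one before it is completed fails the run):
1. both covers are shut and caught while the deck still lies on the base (value of joint each of cover_left, cover_right below 0.02 rad and value of joint deck_hinge below 0.005 rad), for 0.2 s.
2. the free end of the deck is lifted 2.3 to 11.5 mm by the wedge, which lies flat on the worktop in the gripper (value of joint each of cover_left, cover_right below 0.02 rad and value of joint deck_hinge between 0.009 and 0.045 rad and contact force between wedge and deck above 1 N and contact force between the fingers and wedge above 2 N and contact force between each of the arm, the fingers and deck below 0.5 N and height (world z) of wedge below 0.006 m and angle between wedge's own z axis and vertical below 0.1 rad), for 0.3 s.
At the end, for the whole second after the job is handed in: Both covers caught shut (below 0.02 rad), the free end of the deck 2.3 to 11.5 mm above the base (deck_hinge 0.009 to 0.045 rad), resting on the wedge (over 1 N), the wedge flat on the worktop and gripped by the fingers (over 2 N), the robot not touching the deck or covers (all of step 2); the arm keeps its last pose, push and grip.
It fails at once if the deck is lifted far, more than about 18 mm (value of joint deck_hinge above 0.07 rad).
It fails at once if the deck is lifted while a cover stands open (value of joint deck_hinge above 0.015 rad and value of joint any of cover_left, cover_right above 0.06 rad).
It fails at once if another thing on the worktop is moved by more than 30 mm (distance of any of flat_block, roller, comb, spray, jar, pin_tin, brush from where it was at the start of the episode above 0.03 m).
It also fails if it takes over 72 s, if anything falls off the work surface, if the arm or the gripper's body presses on something with over 40 N, if the wrist force passes 120 N, or if a joint passes its speed limit or range.

## Robot

A 6-joint arm with a two-finger parallel gripper is mounted at the origin on the work surface. World frame = base frame: x ahead of the robot, y to its left, z up, the work surface at z = 0. Lengths are in m, angles in rad, forces in N, time in s.
With the tool pointing down it reaches from about 0.25 to 0.775 m from the base axis. Payload 4 kg.
Tool frame: the origin (TCP) lies at the very end of the fingers, on their centre line; the grasp point (between the pads) lies 19 mm behind it; x points along the fingers, y is the direction in which the jaws open and shut, and the axes are right-handed (so a half turn about x gives the same grasp; the last joint's range is limited). The gripper opens to 85 mm and grips with 20 to 120 N. Pads are 22 mm wide; open, the fingers measure 114 mm over their backs; the gripper's body (76 mm by 85 mm) begins 54 mm behind the grasp point. The pads swing forward as they close: fully open they stand 13 mm farther back than shut.
Start: joints at [1.004, 0.087, 1.371, -0, 1.684, -0.103], TCP at [0.246, 0.492, 0.231] pointing down, gripper open.
Joint ranges: [-3.1, 3.1], [-0.76, 2.03], [0.27, 2.55], [-1.08, 4.22], [0.17, 2.65], [-2.57, 2.57]. Speed limits (rad/s): [2.79, 2.79, 3.14, 3.14, 3.14, 3.14].

## Interface

Orientations are given as [roll, pitch, yaw] about the fixed x, y, z axes, in that order (R = Rz(yaw) Ry(pitch) Rx(roll)).
In Python, from workcell import sensors, vision, arm gives the robot as it stands. The module is installed in compiled form; this text tells all that it offers.
- The arm moves only by the shell command python3 -m creep 'ROWS'. ROWS is text: rows parted by semicolons, each of 7 numbers parted by spaces: the shift along the tool's x, y, z in m, then the turn, a rotation vector about the tool's x, y, z in degrees, then the opening, from -1 (shut) to 1 (fully open), so that 0 is half open. A call has 1 to 12 rows; each row shifts and turns the commanded pose from where the row before left it, along the tool's axes as they then stand; what a row does not reach is not made up. A row lasts 1/10 s, in which the tool goes at most 50 mm and 8.59 degrees, less where a joint would pass 70% of its speed; a pose out of reach is approached as far as the arm can. A call is refused whole if a number of a shift passes 0.05 or a number of a turn 8.59, either way. A call with a gripper value outside its range is refused whole. The fingers move at their own pace and stop on an object; the grip force is fixed at half the most. Time passes only in rows, so rows that do not move let the fingers close. It gives the time, the measured TCP pose, the force and the opening at its end, in the units of the state.
- sensors.read_state(): the state, without advancing time (a new reading comes with each control period).
- vision.snapshot(name): name is "side" or "top"; returns (picture, depth): 400x640x3 uint8, blue, green, red; 400x640 float32, m along the optical axis (not along the pixel's ray), 0 where there is no reading.
- vision.camera_info(name): a dict with "fovy" (degrees; the focal length in pixels is half the picture's height over the tangent of half this angle, whatever the lens; pixels are square), "cx", "cy" (the principal point, pixels), "eye" and "attitude" of the camera in the world. Camera axes: x right, y down, z forward; pixel columns grow to the right and rows downward; lengths in m; the calibration is good to about 2 mm. A picture is of the moment at which its call begins. camera_info takes no time and is no camera call.
- arm.finish_job(): hands the job in, once; it reports no verdict.
The state is a dict: "t": time; "joint_positions": joint angles; "joint_velocities": joint speeds; "joint_efforts": joint torques, N m; "position": TCP position; "tcp_rot": TCP orientation; "wrist_force": force on the tool from outside, world axes, zero at the start; "ft_torque": the same for the moment, N m; "width": opening from 0.0 (shut) to 1.0 (fully open).
Only numpy, scipy, OpenCV 4.12 (cv2) and the standard library are available. Lean on these libraries where they do the work, as an engineer would, in place of code of your own. Each camera call takes 0.05 s, during which the arm holds its last target. There are 200 camera calls.

## Working session

There is one attempt and no reset: what is moved stays moved. The work goes in short steps, Python scripts to look and compute and a shell command to move; the robot and the scene stay as the last step left them, time stands still between calls to the robot, and variables do not carry over. Pictures are saved under pics/ and viewed, about 8 in all and at most 12, crops included, and the job is handed in when it is done.

```bash
mkdir -p pics; cat > h.py <<'E'
import numpy as np, cv2
from workcell import sensors, vision, arm
def cam(n):
    c=vision.camera_info(n); return c
def snap(n,save=None):
    p,d=vision.snapshot(n)
    if save: cv2.imwrite(f'pics/{save}.png',p)
    np.savez(f'{n}.npz',p=p,d=d)
    return p,d
E
python3 - <<'E'
from h import *
for n in('top','side'):
    print(cam(n)); snap(n,n+'0')
print(sensors.read_state())
E
```

```text
{'fovy': 52.725539117752724, 'cx': 323.02816524263454, 'cy': 197.89007295979226, 'eye': array([0.40919022, 0.01958788, 1.28726788]), 'attitude': array([-3.01583689,  0.01219367, -1.5812192 ])}
{'fovy': 42.48768872076533, 'cx': 319.35581050446706, 'cy': 197.45941462862905, 'eye': array([-0.08052107, -1.06434406,  0.9107887 ]), 'attitude': array([-2.15808138,  0.00998649, -0.53487122])}
{'t': 0.1, 'joint_positions': array([ 1.00387614e+00,  8.79287914e-02,  1.37214574e+00, -1.45455853e-05,
        1.68357491e+00, -1.03113072e-01]), 'joint_velocities': array([-4.63964147e-05, -2.14912372e-03, -2.64488964e-03,  8.40171579e-05,
        1.29032527e-03,  2.00790309e-03]), 'joint_efforts': array([ 2.55503568e-03, -3.53015828e+01, -3.14216959e+01, -7.90328681e-05,
        8.01255548e-03, -3.06855043e-05]), 'position': array([0.24581753, 0.49150633, 0.23020847]), 'tcp_rot': array([-1.6668808 ,  1.56873949, -2.13068954]), 'wrist_force': array([ 0.18063044,  0.34599912, -0.43012231]), 'ft_torque': array([0.05614707, 0.02117054, 0.02336113]), 'width': 1.0003987565087564}
```

View pics/top0.png

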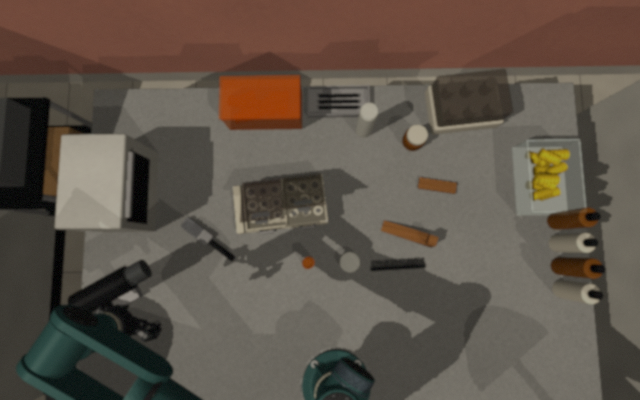

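View pics/side0.png

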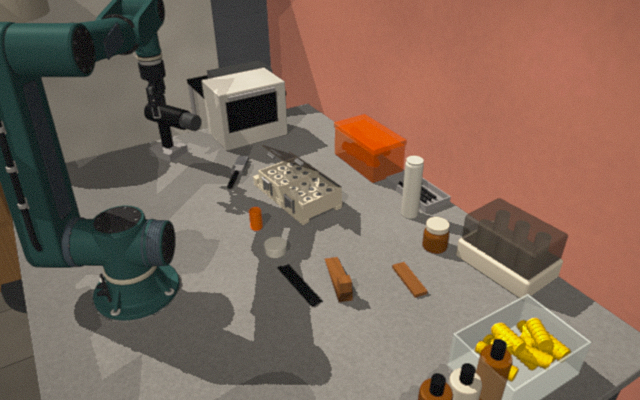

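The top view shows the unit at (280,200), with its hinge block at the left (238,208). The wedge is at (410,233), thin end left at (384,226) and grip right at (433,240). The flat block is at (437,185), the roller at (308,262), the tin at (348,262) and the comb at (398,265).

```bash
cat >> h.py <<'E'
from scipy.spatial.transform import Rotation as Ro
def cloud(n,d):
    c=cam(n); f=200/np.tan(np.radians(c['fovy']/2)); v,u=np.mgrid[:400,:640]
    P=np.dstack([(u-c['cx'])/f*d,(v-c['cy'])/f*d,d])
    return P@Ro.from_euler('xyz',c['attitude']).as_matrix().T+c['eye']
def ray(n,uv,z):
    c=cam(n); f=200/np.tan(np.radians(c['fovy']/2)); uv=np.atleast_2d(uv)
    r=np.c_[(uv-[c['cx'],c['cy']])/f,np.ones(len(uv))]@Ro.from_euler('xyz',c['attitude']).as_matrix().T
    return c['eye']+r*((z-c['eye'][2])/r[:,2])[:,None]
E
python3 - <<'E'
from h import *
for n in('top','side'):
    z=np.load(n+'.npz'); p,d=z['p'],z['d']; C=cloud(n,d)
    hsv=cv2.cvtColor(p,cv2.COLOR_BGR2HSV)
    if n=='top':
        print('table z',np.median(C[280:300,430:470,2]), 'invalid',(d==0).mean())
        m=((C[...,2]>.008)&(d>0)).astype(np.uint8); m[:,:225]=0;m[:150]=0;m[290:]=0;m[:,470:]=0
        k,l,s,c=cv2.connectedComponentsWithStats(m)
        for i in range(1,k):
            if s[i,4]>25:
                q=C[l==i]; print(s[i],np.round(q.mean(0),3),'zmax',np.round(np.percentile(q[:,2],[5,50,95]),3), [np.round(a,3) for a in cv2.minAreaRect(q[:,:2].astype(np.float32)*1000)])
        cv2.imwrite('pics/unit.png',np.hstack([cv2.resize(p[160:245,225:340],None,fx=4,fy=4,interpolation=2)]))
    br=((hsv[...,0]<18)&(hsv[...,1]>110)&(C[...,2]<.08)&(C[...,0]<.7)&(abs(C[...,1]+.2)<.25)&(d>0)).astype(np.uint8)
    k,l,s,c=cv2.connectedComponentsWithStats(br)
    for i in range(1,k):
        if s[i,4]>40:
            q=C[l==i]; print(n,'brown',s[i],np.round(q.mean(0),3),np.round(np.percentile(q[:,2],[2,50,98]),3),cv2.minAreaRect(q[:,:2].astype(np.float32)*1000))
            h=q[q[:,2]>.045]
            if len(h): print('  high',len(h),h.mean(0))
side=cv2.imread('pics/side0.png')
cv2.imwrite('pics/u2.png',cv2.resize(side[130:310,220:440],None,fx=3.5,fy=3.2,interpolation=2))
E
```

```text
table z -0.00032682363094349576 invalid 0.0041484375
[ 233  173   96   61 4650] [0.545 0.16  0.098] zmax [0.024 0.102 0.174] [array([546.23 , 168.201]), array([162.465, 286.788]), np.float64(5.952)]
[418 177  39  16 385] [ 0.609 -0.331  0.012] zmax [0.009 0.012 0.016] [array([ 608.564, -332.198]), array([120.833,  36.639]), np.float64(80.362)]
[384 222  55  25 589] [ 0.451 -0.244  0.028] zmax [0.01  0.023 0.063] [array([ 454.803, -236.678]), array([154.996,  36.737]), np.float64(70.718)]
[225 248  11  13  76] [0.395 0.328 0.017] zmax [0.011 0.017 0.023] [array([395.522, 332.215]), array([43.663, 18.861]), np.float64(52.17)]
[340 252  20  20 320] [ 0.37  -0.047  0.028] zmax [0.023 0.028 0.032] [array([370.018, -46.259]), array([58.666, 58.121]), np.float64(89.892)]
[302 256  13  13 128] [0.371 0.079 0.058] zmax [0.043 0.059 0.066] [array([371.219,  79.775]), array([34.041, 34.962]), np.float64(43.926)]
top brown [418 178  39  15 412] [ 0.608 -0.33   0.012] [0.006 0.012 0.017] ((608.1510009765625, -331.5215759277344), (118.53301239013672, 35.596920013427734), 81.22681427001953)
top brown [382 221  56  26 646] [ 0.455 -0.234  0.025] [0.004 0.021 0.064] ((456.4924011230469, -231.03176879882812), (162.85890197753906, 36.19658279418945), 70.71813201904297)
  high 90 [ 0.43346776 -0.29449352  0.06053925]
side brown [325 257  28  45 711] [ 0.444 -0.259  0.027] [0.002 0.02  0.063] ((456.1021728515625, -232.54171752929688), (171.4065704345703, 36.938655853271484), 70.37139129638672)
  high 163 [ 0.43091665 -0.30177702  0.05752782]
side brown [392 262  35  35 532] [ 0.606 -0.338  0.01 ] [0.003 0.011 0.015] ((608.0599975585938, -333.0921630859375), (122.41822814941406, 39.188533782958984), 81.25227355957031)
```

View pics/unit.png

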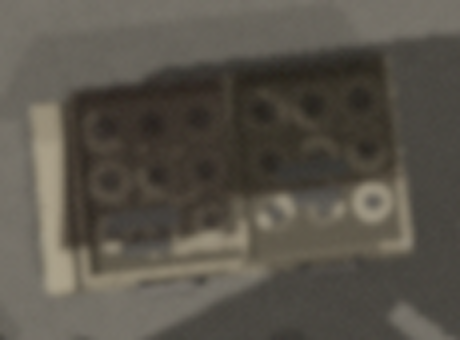

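View pics/u2.png

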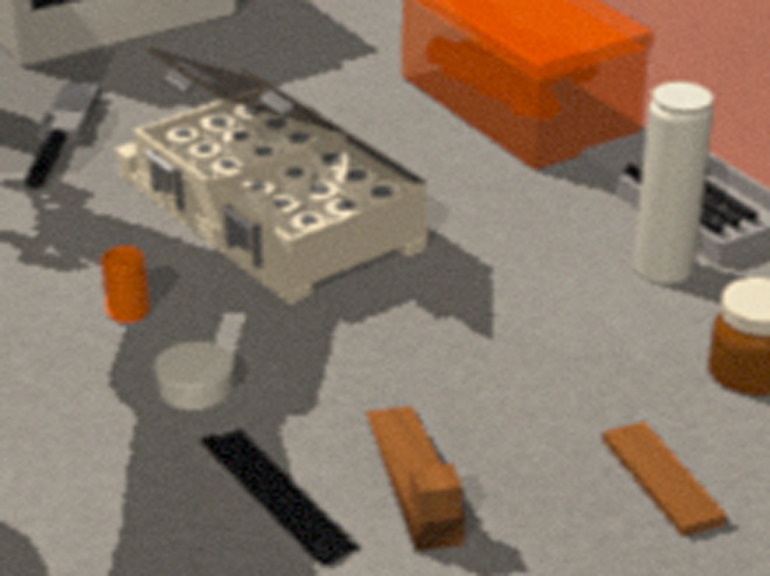

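The crops show the unit yawed about 6–7°. Both smoked covers stand open, hinged on the far (+x) side, and the free end with its open channel faces the wedge. Next I fit the frame and the covers.

```bash
cat > fit.py <<'E'
from h import *
from scipy.optimize import least_squares
t=np.load('top.npz'); s=np.load('side.npz')
T=cloud('top',t['d'])[165:245,228:335].reshape(-1,3); S=cloud('side',s['d'])[100:240,230:350].reshape(-1,3)
def loc(P,q): # q=x,y,yaw
    c,si=np.cos(q[2]),np.sin(q[2]); D=P[:,:2]-q[:2]
    return np.c_[D@[c,si],D@[-si,c],P[:,2]]
q=np.array([.525,.166,.11])
# faces: front x=-75 and free end y=-130 (side cam, z .02-.066)
for it in range(8):
    L=loc(S,q); w=(S[:,2]>.022)&(S[:,2]<.066)
    tol=.025 if it<3 else .008
    a=w&(abs(L[:,0]+.075)<tol)&(L[:,1]>-.12)&(L[:,1]<.11)
    b=w&(abs(L[:,1]+.130)<tol)&(abs(L[:,0])<.065)
    f=lambda q:np.r_[loc(S[a],q)[:,0]+.075, loc(S[b],q)[:,1]+.130]
    q=least_squares(f,q,loss='soft_l1',f_scale=.002).x
print('side fit',q,a.sum(),b.sum(),np.std(f(q)))
L=loc(T,q)
h=(L[:,2]>.028)&(L[:,2]<.04)&(abs(L[:,0])<.06)&(L[:,1]>.1)
print('hinge block y range',np.percentile(L[h,1],[3,97]),'n',h.sum())
for nm,y0 in(('left',.056),('right',-.068)):
    w=(abs(L[:,1]-y0)<.045)&(L[:,2]>.082)&(L[:,0]<.085)
    A=L[w]; k=np.polyfit(A[:,0],A[:,2],1); print(nm,w.sum(),'angle',np.arctan(-k[0]),'z at x=.072',np.polyval(k,.072),'res',np.std(A[:,2]-np.polyval(k,A[:,0])),'xmin',A[:,0].min())
# deck rim in top view
w=(L[:,2]>.066)&(L[:,2]<.076)&(L[:,0]<-.05); print('rim x min,y range',np.percentile(L[w],[2,98],axis=0).round(3),w.sum())
c,si=np.cos(q[2]),np.sin(q[2])
W=lambda x,y:np.round(q[:2]+np.array([[c,-si],[si,c]])@[x,y],4)
print('lip',W(0,-.13))
E
python3 fit.py
```

```text
side fit [0.55460017 0.15644008 0.10425429] 349 421 0.002539510262718659
hinge block y range [0.12762533 0.15396804] n 240
left 1201 angle 0.5582540440965661 z at x=.072 0.07914522714326622 res 0.0030694631176038647 xmin -0.06488165192754039
right 997 angle 0.7617689069089433 z at x=.072 0.0802098737447885 res 0.003941128292237153 xmin -0.0465155621019679
rim x min,y range [[-0.088 -0.128  0.067]
 [-0.051  0.117  0.075]] 227
lip [0.5681 0.0271]
```

```bash
cat >> fit.py <<'E'
print('----')
h=(T[:,2]>.028)&(T[:,2]<.04)&(L[:,1]>.128)&(L[:,1]<.15)
print('block x',np.percentile(L[h,0],[1,5,95,99]).round(4))
LS=loc(S,q)
w=(LS[:,2]>.02)&(LS[:,2]<.066)&(LS[:,0]<-.05)
for y in np.arange(-.125,.12,.02):
    v=w&(abs(LS[:,1]-y)<.01); print('y %.3f'%y,np.percentile(LS[v,0],[10,50,90]).round(4),v.sum())
w=(LS[:,2]>.022)&(LS[:,2]<.066)&(LS[:,1]<-.10)
for x in np.arange(-.09,.09,.02):
    v=w&(abs(LS[:,0]-x)<.01); print('x %.3f'%x,np.percentile(LS[v,1],[10,50,90]).round(4) if v.any() else '',v.sum())
w=(L[:,2]>.064)&(L[:,2]<.078)
for y in np.arange(-.125,.12,.03):
    v=w&(abs(L[:,1]-y)<.015)&(L[:,0]<-.04); print('top rim y %.3f'%y,np.percentile(L[v,0],[2,10,50]).round(4) if v.any() else '',v.sum())
E
python3 fit.py | sed -n '/----/,$p'
```

```text
----
block x [-0.076  -0.071   0.0663  0.072 ]
y -0.125 [-0.0758 -0.0674 -0.0531] 125
y -0.105 [-0.0775 -0.0743 -0.0719] 59
y -0.085 [-0.1922 -0.0825 -0.073 ] 94
y -0.065 [-0.2065 -0.1903 -0.0766] 197
y -0.045 [-0.2063 -0.1858 -0.0764] 67
y -0.025 [-0.0763 -0.0746 -0.0713] 36
y -0.005 [-0.0758 -0.0737 -0.0554] 57
y 0.015 [-0.076  -0.0742 -0.0715] 42
y 0.035 [-0.0863 -0.0792 -0.0734] 66
y 0.055 [-0.0877 -0.0847 -0.0728] 40
y 0.075 [-0.087  -0.081  -0.0741] 20
y 0.095 [-0.0776 -0.0745 -0.072 ] 27
y 0.115 [-0.0762 -0.0737 -0.0524] 35
x -0.090  0
x -0.070 [-0.1322 -0.1252 -0.1051] 128
x -0.050 [-0.1322 -0.1286 -0.107 ] 86
x -0.030 [-0.1315 -0.1296 -0.1113] 78
x -0.010 [-0.1321 -0.1289 -0.1083] 81
x 0.010 [-0.1326 -0.1293 -0.1093] 80
x 0.030 [-0.133  -0.1295 -0.1063] 82
x 0.050 [-0.1329 -0.1292 -0.111 ] 76
x 0.070 [-0.1326 -0.1284 -0.105 ] 45
top rim y -0.125 [-0.0747 -0.0744 -0.0633] 27
top rim y -0.095 [-0.0864 -0.0829 -0.0722] 43
top rim y -0.065 [-0.088  -0.0869 -0.0733] 63
top rim y -0.035 [-0.0821 -0.0781 -0.0718] 38
top rim y -0.005 [-0.0752 -0.0742 -0.0691] 32
top rim y 0.025 [-0.0851 -0.0817 -0.0738] 28
top rim y 0.055 [-0.0881 -0.087  -0.0825] 39
top rim y 0.085 [-0.0857 -0.084  -0.074 ] 26
top rim y 0.115 [-0.0751 -0.0748 -0.066 ] 25
```

```bash
cat > go.py <<'E'
# usage: go.py x y z [jawdir_deg]  -> remaining shift in tool axes (mm), turn about tool x
import sys; from h import *
s=sensors.read_state(); R=Ro.from_euler('xyz',s['tcp_rot']).as_matrix()
a=list(map(float,sys.argv[1:]))
print('t',round(s['t'],2),'pos',s['position'].round(4),'F',s['wrist_force'].round(1),'w',round(s['width'],3),'j',s['joint_positions'].round(2))
print('toolX',R[:,0].round(4),'toolY',R[:,1].round(4))
print('tool shift mm',((R.T@(np.array(a[:3])-s['position']))*1000).round(1))
if len(a)>3:
    j=np.array([np.cos(np.radians(a[3])),np.sin(np.radians(a[3])),0]); l=R.T@j
    ang=np.degrees(np.arctan2(l[2],l[1])); print('turn about tool x deg',ang.round(2),'or',((ang+270)%180-90).round(2))
    # tilt correction: bring toolX to straight down
    d=R.T@np.array([0,0,-1]); print('tilt rotvec deg',np.degrees(np.cross([1,0,0],d)).round(2))
E
python3 - <<'E'
import numpy as np
q=np.array([.5546,.1564,.1043]);c,s=np.cos(q[2]),np.sin(q[2])
for nm,y,a0 in(('L',.056,.56),('R',-.068,.76)):
  for a in (a0,.4,.2,.1,.05,0):
    x=.072-.125*np.cos(a)+.005*np.sin(a); z=.073+.125*np.sin(a)+.005*np.cos(a)
    print(nm,a,np.round([*(q[:2]+np.array([[c,-s],[s,c]])@[x,y]),z],4))
E
python3 go.py .54 .20 .23 96
```

```text
L 0.56 [0.5177 0.2088 0.1436]
L 0.4 [0.5078 0.2078 0.1263]
L 0.2 [0.4995 0.2069 0.1027]
L 0.1 [0.4972 0.2067 0.0905]
L 0.05 [0.4965 0.2066 0.0842]
L 0 [0.4961 0.2066 0.078 ]
R 0.76 [0.5466 0.0872 0.1627]
R 0.4 [0.5207 0.0845 0.1263]
R 0.2 [0.5124 0.0836 0.1027]
R 0.1 [0.5101 0.0834 0.0905]
R 0.05 [0.5094 0.0833 0.0842]
R 0 [0.509  0.0833 0.078 ]
t 0.1 pos [0.2458 0.4915 0.2302] F [ 0.2  0.3 -0.4] w 1.0 j [ 1.    0.09  1.37 -0.    1.68 -0.1 ]
toolX [-0.0011 -0.0017 -1.    ] toolY [ 0.4474  0.8944 -0.002 ]
tool shift mm [   0.4 -129.1  393.5]
turn about tool x deg -32.57 or -32.57
tilt rotvec deg [ 0.   -0.01  0.12]
```

```bash
r="python3 -m creep"; python3 -m creep '0.003 -0.0132 0.0367 0 0 0 -1;0.003 -0.0132 0.0367 0 0 0 -1;0.003 -0.0132 0.0367 0 0 0 -1;0.003 -0.0132 0.0367 0 0 0 -1;0.003 -0.0132 0.0367 0 0 0 -1;0.003 -0.0132 0.0367 0 0 0 -1;0.003 -0.0132 0.0367 0 0 0 -1;0.003 -0.0132 0.0367 0 0 0 -1;0.003 -0.0132 0.0367 0 0 0 -1;0.003 -0.0132 0.0367 0 0 0 -1;0 0 0 0 0 0 -1;0 0 0 0 0 0 -1'; python3 go.py .5177 .2088 .15 96
```

```text
t: 1.3
position: [0.5151, 0.2091, 0.2004]
tcp_rot: [-2.744, 1.569, 3.073]
wrist_force: [-0.7, 0.7, 0.1]
width: -0.002
t 1.3 pos [0.5151 0.2091 0.2004] F [-0.7  0.7  0.1] w -0.002 j [ 0.28  0.11  1.41  0.    1.63 -0.82]
toolX [-2.2e-03  1.0e-04 -1.0e+00] toolY [ 4.490e-01  8.935e-01 -8.000e-04]
tool shift mm [50.4  0.9  2.5]
turn about tool x deg -32.68 or -32.68
tilt rotvec deg [ 0.   -0.12  0.05]
```

```bash
python3 -m creep '0.02 -0.001 -0.0015 0 0 0 -1;0.02 -0.001 -0.0015 0 0 0 -1;0.02 -0.001 -0.0015 0 0 0 -1;0.014 -0.001 -0.0013 0 0 0 -1;0.008 -0.0015 -0.0023 0 0 0 -1;0.008 -0.0015 -0.0023 0 0 0 -1;0.008 -0.0015 -0.0023 0 0 0 -1;0.006 -0.0006 -0.001 0 0 0 -1;0.006 -0.0006 -0.001 0 0 0 -1;0 0 0 0 0 0 -1'; python3 go.py .496 .2066 .078
```

```text
t: 2.3
position: [0.4973, 0.2074, 0.0905]
tcp_rot: [-2.353, 1.569, -2.817]
wrist_force: [-0.2, -0.3, 0.0]
width: 0.004
t 2.3 pos [0.4973 0.2074 0.0905] F [-0.2 -0.3  0. ] w 0.004 j [ 0.29  0.13  1.6  -0.    1.41 -0.82]
toolX [-1.2e-03 -4.0e-04 -1.0e+00] toolY [ 0.4475  0.8943 -0.0009]
tool shift mm [12.5 -1.2 -0.8]
```

```bash
for i in 1; do python3 -m creep '0.004 0 0 0 0 0 -1;0.003 0 0 0 0 0 -1;0.002 0 0 0 0 0 -1;0 0 0 0 0 0 -1' | sed -n 1,4p;  python3 -m creep '0.002 0 0 0 0 0 -1;0.002 0 0 0 0 0 -1;0 0 0 0 0 0 -1'| sed -n 1,4p; done
```

```text
t: 2.7
position: [0.4982, 0.2077, 0.0858]
tcp_rot: [0.729, 1.569, 0.265]
wrist_force: [-6.0, -1.1, 14.4]
t: 3.0
position: [0.4979, 0.2075, 0.0784]
tcp_rot: [0.632, 1.57, 0.168]
wrist_force: [-0.4, 0.5, 0.8]
```

```bash
python3 -m creep '0.002 0 0 0 0 0 -1;0.001 0 0 0 0 0 -1;0 0 0 0 0 0 -1' | sed -n 2,4p; python3 -m creep '-0.03 0 0 0 0 0 -1;-0.03 0 0 0 0 0 -1;-0.04 0 0 0 0 0 -1;-0.03 0 0 0 0 0 -1;0 0 0 0 0 0 -1'; python3 go.py .5466 .0872 .205;python3 - <<'E'
from h import *
snap('side','side1');snap('top')
E
python3 fit.py | grep -E 'left|right'
```

```text
position: [0.4981, 0.2076, 0.0776]
tcp_rot: [0.631, 1.57, 0.167]
wrist_force: [-4.7, -1.1, 11.3]
t: 3.8
position: [0.5006, 0.2084, 0.211]
tcp_rot: [0.753, 1.56, 0.29]
wrist_force: [-0.1, -0.1, 1.0]
width: -0.001
t 3.8 pos [0.5006 0.2084 0.211 ] F [-0.1 -0.1  1. ] w -0.001 j [ 0.29  0.07  1.43 -0.    1.63 -0.82]
toolX [ 0.0107  0.0032 -0.9999] toolY [0.4474 0.8943 0.0076]
tool shift mm [  6.1 -87.8  95.3]
left 1088 angle 0.4089388697723338 z at x=.072 0.4682058291645792 res 0.10352475840098065 xmin -0.09090593978154386
right 1001 angle 0.7625061701211193 z at x=.072 0.08040169798671509 res 0.0038907336706293628 xmin -0.04639771072477041
```

```bash
python3 -m creep '0.001 -0.022 0.024 0 0 0 -1;0.001 -0.022 0.024 0 0 0 -1;0.001 -0.022 0.024 0 0 0 -1;0.001 -0.022 0.023 0 0 0 -1;0 0 0 0 0 0 -1;0 0 0 0 0 0 -1'; python3 go.py .5466 .0872 .17;python3 - <<'E'
from h import *
snap('side','side1');snap('top')
E
python3 fit.py | grep -E 'left|right'; python3 - <<'E'
from fit import *
for n,P in(('T',L),('S',loc(cloud('side',s['d'])[100:260,220:360].reshape(-1,3),q))):
    for x in(-.07,-.04,0,.04):
        v=(abs(P[:,1]-.056)<.04)&(abs(P[:,0]-x)<.008)&(P[:,2]<.2); print(n,'XX',x,np.percentile(P[v,2],[10,50,90]).round(4),v.sum())
E
```

```text
t: 4.5
position: [0.5425, 0.0858, 0.1988]
tcp_rot: [-2.768, 1.566, 3.05]
wrist_force: [0.4, 0.1, -0.7]
width: 0.001
t 4.5 pos [0.5425 0.0858 0.1988] F [ 0.4  0.1 -0.7] w 0.001 j [ 0.05  0.1   1.42  0.    1.62 -1.05]
toolX [-4.4e-03  4.0e-04 -1.0e+00] toolY [ 0.4488  0.8936 -0.0016]
tool shift mm [28.8  3.1  3.1]
left 43 angle 0.0026337539968979886 z at x=.072 0.0828163899879474 res 0.0007073264304499984 xmin -0.07074256607728834
right 2459 angle -0.1881545315591308 z at x=.072 0.548896136894249 res 0.0793080120247405 xmin -0.148588025549014
side fit [0.55423296 0.15666838 0.10410342] 350 429 0.002639089162280764
hinge block y range [0.13018008 0.15316842] n 297
left 43 angle 0.0026337539968979886 z at x=.072 0.0828163899879474 res 0.0007073264304499984 xmin -0.07074256607728834
right 2459 angle -0.1881545315591308 z at x=.072 0.548896136894249 res 0.0793080120247405 xmin -0.148588025549014
rim x min,y range [[-0.088 -0.129  0.067]
 [-0.052  0.109  0.076]] 157
lip [0.5677 0.0274]
----
block x [-0.0757 -0.0693  0.0647  0.0719]
y -0.125 [-0.0755 -0.068  -0.054 ] 124
y -0.105 [-0.0767 -0
[... 736 characters left out ...]
071] 42
top rim y -0.125 [-0.0747 -0.0729 -0.0618] 18
top rim y -0.095 [-0.0869 -0.0852 -0.0757] 20
top rim y -0.065 [-0.0877 -0.0865 -0.0735] 60
top rim y -0.035 [-0.0819 -0.0778 -0.0515] 37
top rim y -0.005 [-0.0787 -0.0749 -0.0616] 55
top rim y 0.025 [-0.0784 -0.0768 -0.0647] 25
top rim y 0.055 [-0.0854 -0.0836 -0.0526] 9
top rim y 0.085 [-0.0851 -0.0797 -0.059 ] 61
top rim y 0.115 [-0.0783 -0.0756 -0.0606] 34
T XX -0.07 [0.0742 0.0781 0.0808] 73
T XX -0.04 [0.0752 0.0786 0.0819] 70
T XX 0 [0.0759 0.0786 0.0823] 66
T XX 0.04 [0.0747 0.0777 0.0805] 56
S XX -0.07 [0.003  0.0481 0.0783] 195
S XX -0.04 [0.0743 0.0771 0.0796] 67
S XX 0 [0.0749 0.0772 0.0795] 69
S XX 0.04 [0.074 0.077 0.079] 54
```

```bash
python3 -m creep '0.02 0 0 0 0 0 -1;0.02 0 0 0 0 0 -1;0.008 -0.0027 -0.0047 0 0 0 -1;0.008 -0.0027 -0.0047 0 0 0 -1;0.008 -0.0027 -0.0047 0 0 0 -1;0.008 -0.0027 -0.0047 0 0 0 -1;0.008 -0.0015 -0.0023 0 0 0 -1;0.008 -0.0015 -0.0023 0 0 0 -1;0.008 -0.0015 -0.0023 0 0 0 -1;0.006 -0.0006 -0.001 0 0 0 -1;0.006 -0.0006 -0.001 0 0 0 -1;0 0 0 0 0 0 -1' | sed -n 1,4p; python3 -m creep '0.004 0 0 0 0 0 -1;0.003 0 0 0 0 0 -1;0.002 0 0 0 0 0 -1;0 0 0 0 0 0 -1' | sed -n 2,4p;  python3 -m creep '0.002 0 0 0 0 0 -1;0.002 0 0 0 0 0 -1;0 0 0 0 0 0 -1'| sed -n 2,4p; python3 -m creep '0.002 0 0 0 0 0 -1;0.001 0 0 0 0 0 -1;0 0 0 0 0 0 -1' | sed -n 2,4p
```

```text
t: 5.8
position: [0.5105, 0.0839, 0.0922]
tcp_rot: [-2.613, 1.569, -3.076]
wrist_force: [0.8, 0.6, 0.8]
position: [0.5115, 0.084, 0.0864]
tcp_rot: [0.305, 1.57, -0.159]
wrist_force: [-3.7, -0.6, 9.4]
position: [0.5111, 0.0839, 0.0819]
tcp_rot: [0.019, 1.57, -0.445]
wrist_force: [-3.1, -0.7, 4.3]
position: [0.5115, 0.084, 0.0779]
tcp_rot: [0.566, 1.57, 0.102]
wrist_force: [-1.1, 0.5, 5.6]
```

```bash
python3 -m creep '0.002 0 0 0 0 0 -1;0 0 0 0 0 0 -1' | sed -n 2,4p; python3 -m creep '-0.03 0 0 0 0 0 -1;-0.03 0 0 0 0 0 -1;-0.04 0 0 0 0 0 -1;0 0 0 0 0 0 -1;0 0 0 0 0 0 -1'|sed -n 2,4p; python3 go.py .4333 -.2974 .15 160.7
```

```text
position: [0.5116, 0.084, 0.0776]
tcp_rot: [0.479, 1.57, 0.015]
wrist_force: [-3.6, -0.1, 11.7]
position: [0.512, 0.0841, 0.1761]
tcp_rot: [0.564, 1.568, 0.1]
wrist_force: [-0.2, -0.5, -0.7]
t 7.5 pos [0.512  0.0841 0.1761] F [-0.2 -0.5 -0.7] w -0.002 j [ 0.05  0.03  1.54  0.    1.57 -1.05]
toolX [ 2.6e-03  3.0e-04 -1.0e+00] toolY [0.4473 0.8944 0.0014]
tool shift mm [  25.8 -376.4  100.2]
turn about tool x deg -97.27 or 82.73
tilt rotvec deg [ 0.    0.13 -0.08]
```

```bash
python3 -m creep '0 -0.0376 0.01 0 0 0 0.3;0 -0.0376 0.01 0 0 0 0.3;0 -0.0376 0.01 0 0 0 0.3;0 -0.0376 0.01 0 0 0 0.3;0 -0.0376 0.01 0 0 0 0.3;0 -0.0376 0.01 0 0 0 0.3;0 -0.0376 0.01 0 0 0 0.3;0 -0.0376 0.01 0 0 0 0.3;0 -0.0376 0.01 0 0 0 0.3;0 -0.0376 0.01 0 0 0 0.3;0 0 0 0 0 0 0.3'|sed -n 2p; python3 -m creep '0 0 0 8.27 0 0 0.3;0 0 0 8.27 0 0 0.3;0 0 0 8.27 0 0 0.3;0 0 0 8.27 0 0 0.3;0 0 0 8.27 0 0 0.3;0 0 0 8.27 0 0 0.3;0 0 0 8.27 0 0 0.3;0 0 0 8.27 0 0 0.3;0 0 0 8.27 0 0 0.3;0 0 0 8.27 0 0 0.3;0 0 0 0 0 0 0.3;0 0 0 0 0 0 0.3';  python3 go.py .4333 -.2974 .034 160.7; python3 - <<'E'
from h import *
snap('side','side2');snap('top','top2')
from fit import *
for n,P in(('T',L),('S',loc(cloud('side',s['d'])[100:260,220:360].reshape(-1,3),q))):
  for y in(.056,-.068):
    for x in(-.07,-.04,0,.04):
        v=(abs(P[:,1]-y)<.04)&(abs(P[:,0]-x)<.008)&(P[:,2]<.2)&(P[:,2]>.06); print(n,'XX',y,x,np.percentile(P[v,2],[10,50,90]).round(4),v.sum())
E
```

```text
position: [0.4303, -0.3005, 0.1724]
t: 9.8
position: [0.4322, -0.2961, 0.1739]
tcp_rot: [-2.078, 1.568, 2.301]
wrist_force: [-0.2, -0.7, -0.1]
width: 0.646
t 9.8 pos [ 0.4322 -0.2961  0.1739] F [-0.2 -0.7 -0.1] w 0.646 j [-0.71  0.05  1.52  0.    1.57 -0.38]
toolX [-0.0017  0.0019 -1.    ] toolY [ 0.9451 -0.3267 -0.0022]
tool shift mm [139.9   1.8   1.1]
turn about tool x deg -179.77 or 0.23
tilt rotvec deg [ 0.   -0.07  0.13]
side fit [0.55410282 0.15693235 0.10515614] 327 209 0.002795379075789236
hinge block y range [0.13039167 0.15293194] n 290
left 92 angle -0.0010685727880339337 z at x=.072 0.08329596882937187 res 0.0009890092694584886 xmin -0.07685061305498513
right 69 angle 0.0010797720133631718 z at x=.072 0.08294085340764029 res 0.000759549232702677 xmin -0.07912016046629058
rim x min,y range [[-0.087 -0.129  0.066]
 [-0.051  0.113  0.076]] 201
lip [0.5677 0.0277]
----
block x [-0.0753 -0.0695  0.0657  0.0719]
y -0.125 [-0.0754 -0.0674 -0.0534] 126
y -0.105 [-0.0769 -0.0742 -0.0721] 47
y -0.085 [-0.1921 -0.0828 -0.0744] 87
y -0.065 [-0.2062 -0.1932 -0.0865] 182
y -0.045 [-0.
[... 976 characters left out ...]
0767 -0.0616] 36
T XX 0.056 -0.07 [0.0758 0.079  0.0818] 140
T XX 0.056 -0.04 [0.0753 0.0783 0.0811] 141
T XX 0.056 0 [0.0751 0.0781 0.081 ] 140
T XX 0.056 0.04 [0.0748 0.0781 0.0813] 133
T XX -0.068 -0.07 [0.076  0.0789 0.0816] 142
T XX -0.068 -0.04 [0.0752 0.0781 0.0811] 141
T XX -0.068 0 [0.0752 0.0781 0.0809] 138
T XX -0.068 0.04 [0.0751 0.0781 0.081 ] 135
S XX 0.056 -0.07 [0.0675 0.077  0.0792] 86
S XX 0.056 -0.04 [0.0744 0.077  0.0793] 66
S XX 0.056 0 [0.0746 0.0765 0.0791] 60
S XX 0.056 0.04 [0.075  0.0768 0.079 ] 60
S XX -0.068 -0.07 [0.0663 0.0768 0.0797] 93
S XX -0.068 -0.04 [0.0755 0.0773 0.0794] 72
S XX -0.068 0 [0.0746 0.0772 0.0793] 71
S XX -0.068 0.04 [0.0742 0.077  0.0789] 69
```

View pics/side2.png

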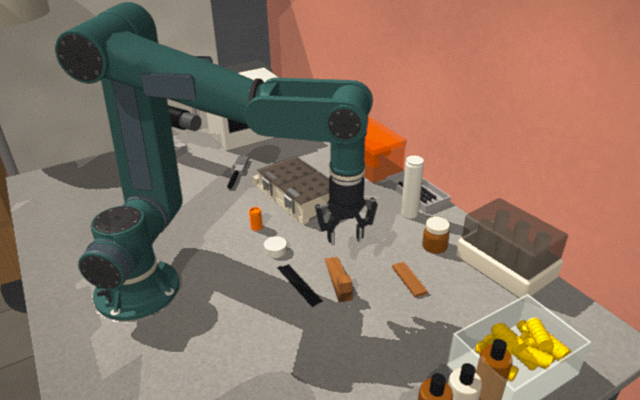

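The picture shows both covers lying flat (depth gives 78 mm everywhere), with the gripper at (347,220) above the wedge at (340,278). I'll descend to it.

```bash
python3 -m creep '0.03 0.0009 0.0005 0 0 0 0.3;0.03 0.0009 0.0006 0 0 0 0.3;0.03 0 0 0 0 0 0.3;0.02 0 0 0 0 0 0.3;0.015 0 0 0 0 0 0.3;0.01 0 0 0 0 0 0.3;0.005 0 0 0 0 0 0.3;0 0 0 0 0 0 0.3'; python3 go.py .4333 -.2974 .034 160.7; python3 -m creep '0 0 0 0 0 0 -1;0 0 0 0 0 0 -1;0 0 0 0 0 0 -1;0 0 0 0 0 0 -1;0 0 0 0 0 0 -1;0 0 0 0 0 0 -1;0 0 0 0 0 0 -1;0 0 0 0 0 0 -1'; python3 go.py .4333 -.2974 .034 160.7
```

```text
t: 10.7
position: [0.4336, -0.2984, 0.0349]
tcp_rot: [-2.075, 1.57, 2.301]
wrist_force: [-0.6, 0.0, -0.1]
width: 0.651
t 10.7 pos [ 0.4336 -0.2984  0.0349] F [-0.6  0.  -0.1] w 0.651 j [-0.71  0.16  1.69  0.    1.29 -0.37]
toolX [-6.e-04  6.e-04 -1.e+00] toolY [ 9.441e-01 -3.296e-01 -8.000e-04]
tool shift mm [ 0.9 -0.6 -0.9]
turn about tool x deg -179.95 or 0.05
tilt rotvec deg [ 0.   -0.02  0.04]
t: 11.5
position: [0.4346, -0.2993, 0.0367]
tcp_rot: [1.212, 1.568, -0.695]
wrist_force: [0.8, 0.2, 6.0]
width: 0.343
t 11.5 pos [ 0.4346 -0.2993  0.0367] F [0.8 0.2 6. ] w 0.343 j [-0.71  0.16  1.69  0.    1.29 -0.37]
toolX [ 0.0021 -0.0018 -1.    ] toolY [ 0.944  -0.33    0.0026]
tool shift mm [ 2.7 -1.9 -1.4]
turn about tool x deg -179.97 or 0.03
tilt rotvec deg [ 0.    0.06 -0.15]
```

```bash
python3 -m creep '-0.003 0 0 0 0 0 -1;-0.003 0 0 0 0 0 -1;0 0.01 -0.017 0 0 0 -1;0 0.015 -0.025 0 0 0 -1;0 0.015 -0.025 0 0 0 -1;0 0.015 -0.025 0 0 0 -1;0 0.015 -0.025 0 0 0 -1;0 0.015 -0.025 0 0 0 -1;0 0.01 -0.017 0 0 0 -1;0 0.01 -0.01 0 0 0 -1;0 0 0 0 0 0 -1;0 0 0 0 0 0 -1'; python3 -m creep '0 0 0 -6.3 0 0 -1;0 0 0 -6.3 0 0 -1;0 0 0 -6.3 0 0 -1;0 0 0 -6.3 0 0 -1;0 0 0 0 0 0 -1;0 0 0 0 0 0 -1;0 0 0 0 0 0 -1'; python3 go.py .5889 -.1735 .036 185.98;  python3 - <<'E'
from h import *
p,d=snap('side','side3');p2,d2=snap('top','top3')
for n,p,d in(('side',p,d),('top',p2,d2)):
    C=cloud(n,d);hsv=cv2.cvtColor(p,cv2.COLOR_BGR2HSV)
    br=((hsv[...,0]<18)&(hsv[...,1]>110)&(C[...,2]<.08)&(abs(C[...,0]-.59)<.06)&(abs(C[...,1]+.1)<.12)&(d>0)).astype(np.uint8)
    k,l,s,c=cv2.connectedComponentsWithStats(br)
    for i in range(1,k):
        if s[i,4]>30:
            q=C[l==i]; print(n,s[i],np.round(q.mean(0),3),np.round(np.percentile(q[:,2],[2,50,98]),3),cv2.minAreaRect(q[:,:2].astype(np.float32)*1000), 'ymax',np.percentile(q[:,1],98))
cv2.imwrite('pics/c3.png',cv2.resize(cv2.imread('pics/side3.png')[130:310,220:440],None,fx=3.5,fy=3.2,interpolation=2))
E
```

```text
t: 12.7
position: [0.5881, -0.1743, 0.041]
tcp_rot: [-1.006, 1.569, -2.913]
wrist_force: [0.8, -0.2, -2.2]
width: 0.34
t: 13.4
position: [0.5883, -0.1743, 0.0413]
tcp_rot: [-1.603, 1.571, -3.073]
wrist_force: [-0.0, -0.3, -0.5]
width: 0.341
t 13.4 pos [ 0.5883 -0.1743  0.0413] F [-0.  -0.3 -0.5] w 0.341 j [-0.38  0.33  1.47 -0.    1.34 -0.48]
toolX [-2.e-04 -0.e+00 -1.e+00] toolY [ 9.949e-01  1.009e-01 -2.000e-04]
tool shift mm [ 5.3  0.7 -0.7]
turn about tool x deg 179.81 or -0.19
tilt rotvec deg [ 0.   -0.    0.01]
side [328 220  47  32 632] [ 0.577 -0.128  0.026] [0.005 0.021 0.067] ((578.2574462890625, -105.14420318603516), (45.8375129699707, 169.9309844970703), 5.514474391937256) ymax -0.028998318860163762
top [340 187  38  17 411] [ 0.578 -0.078  0.019] [0.005 0.02  0.032] ((577.8540649414062, -80.19879913330078), (35.56898498535156, 119.19349670410156), 6.759202003479004) ymax -0.0238245909003987
```

View pics/c3.png

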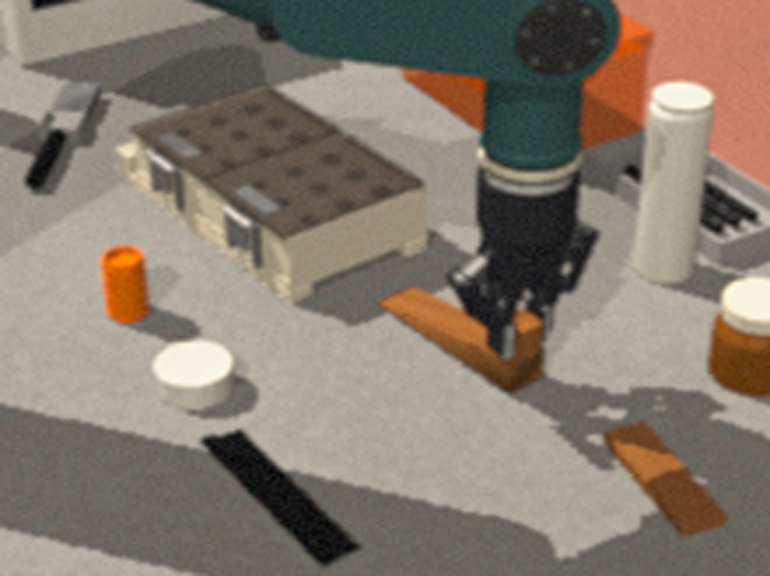

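Crop: the wedge is held upright, nose at (395,297) aimed at the channel, both covers flat. I'll lower to contact, then push in.

```bash
python3 -m creep '0.002 0 0 0 0 0 -1;0.0015 0 0 0 0 0 -1;0.001 0 0 0 0 0 -1;0 0 0 0 0 0 -1;0 0 0 0 0 0 -1'|sed -n 2,4p; python3 -m creep '0.001 0 0 0 0 0 -1;0 0 0 0 0 0 -1;0 0 0 0 0 0 -1'|sed -n 2,4p
```

```text
position: [0.5886, -0.1737, 0.0368]
tcp_rot: [-2.575, 1.571, 2.241]
wrist_force: [0.1, 0.9, -0.5]
position: [0.5887, -0.1737, 0.0367]
tcp_rot: [1.279, 1.571, -0.188]
wrist_force: [-3.2, 1.1, 4.9]
```

```bash
python3 -m creep '0 0 -0.006 0 0 0 -1;0 0 -0.01 0 0 0 -1;0 0 -0.012 0 0 0 -1;0 0 -0.012 0 0 0 -1;0 0 -0.012 0 0 0 -1;0 0 -0.012 0 0 0 -1;0 0 -0.012 0 0 0 -1;0 0 -0.01 0 0 0 -1;0 0 -0.007 0 0 0 -1;0 0 -0.003 0 0 0 -1;0 0 0 0 0 0 -1'; python3 go.py .5753 -.0443 .0367 185.98
```

```text
t: 15.4
position: [0.5792, -0.0768, 0.0367]
tcp_rot: [1.464, 1.569, -0.002]
wrist_force: [0.2, -1.4, 5.8]
width: 0.34
t 15.4 pos [ 0.5792 -0.0768  0.0367] F [ 0.2 -1.4  5.8] w 0.34 j [-0.23  0.28  1.55  0.    1.31 -0.33]
toolX [ 0.0019 -0.     -1.    ] toolY [0.9945 0.1047 0.0018]
tool shift mm [ -0.   -0.5 -32.8]
turn about tool x deg -179.97 or 0.03
tilt rotvec deg [ 0.    0.01 -0.11]
```

```bash
python3 -m creep '0 0 -0.004 0 0 0 -1;0 0 -0.004 0 0 0 -1;0 0 -0.004 0 0 0 -1;0 0 -0.003 0 0 0 -1;0 0 0 0 0 0 -1'|sed -n 2,4p; python3 -m creep '0 0 -0.004 0 0 0 -1;0 0 -0.004 0 0 0 -1;0 0 -0.004 0 0 0 -1;0 0 -0.003 0 0 0 -1;0 0 0 0 0 0 -1;0 0 0 0 0 0 -1'|sed -n 2,4p; cat > chk.py <<'E'
from h import *
import sys
p,d=snap('side',sys.argv[1]);p2,d2=snap('top')
q=np.array([.5543,.1567,.1045])
c,si=np.cos(q[2]),np.sin(q[2])
for n,d in(('side',d),('top',d2)):
    P=cloud(n,d).reshape(-1,3); D=P[:,:2]-q[:2]; L=np.c_[D@[c,si],D@[-si,c],P[:,2]]
    w=(abs(L[:,0]+.01)<.055)&(L[:,2]>.06)&(L[:,2]<.11)&(L[:,1]>-.125)&(L[:,1]<.11)
    if w.sum()>50: 
        for _ in range(3):
            k=np.polyfit(L[w,1],L[w,2],1); w&=abs(L[:,2]-np.polyval(k,L[:,1]))<.006
        print(n,'deck angle',-k[0],'z at free end',np.polyval(k,-.13),'z at hinge',np.polyval(k,.125),w.sum())
    for y in(.056,-.068):
        v=(abs(L[:,1]-y)<.04)&(L[:,2]>.06)&(L[:,2]<.11)&(abs(L[:,0])<.07)
        if v.sum()>30: print('  cover',y,'slope x',-np.polyfit(L[v,0],L[v,2],1)[0],v.sum())
E
python3 chk.py side4
```

```text
position: [0.5779, -0.0641, 0.0367]
tcp_rot: [0.461, 1.567, -1.005]
wrist_force: [0.1, -6.3, 4.4]
position: [0.5763, -0.0493, 0.0367]
tcp_rot: [0.474, 1.567, -0.993]
wrist_force: [0.7, -6.4, 4.5]
side deck angle 0.01621234687091871 z at free end 0.08107155468032717 z at hinge 0.07693740622824291 1337
  cover 0.056 slope x 0.0029738634652217684 530
  cover -0.068 slope x 0.008246629067965175 579
top deck angle 0.016083016390693924 z at free end 0.08223519089450557 z at hinge 0.07813402171487863 2753
  cover 0.056 slope x 0.00396247346673068 1211
  cover -0.068 slope x 0.007034626298526851 1222
```

```bash
python3 -m creep '0 0 -0.002 0 0 0 -1;0 0 -0.002 0 0 0 -1;0 0 0 0 0 0 -1;0 0 0 0 0 0 -1;0 0 0 0 0 0 -1;0 0 0 0 0 0 -1'; python3 chk.py side5; python3 -c "
import cv2;cv2.imwrite('pics/c5.png',cv2.resize(cv2.imread('pics/side5.png')[130:310,220:440],None,fx=3.5,fy=3.2,interpolation=2))"
```

```text
t: 17.2
position: [0.5759, -0.0457, 0.0367]
tcp_rot: [0.432, 1.566, -1.035]
wrist_force: [0.5, -6.6, 5.8]
width: 0.34
side deck angle 0.019503983099031938 z at free end 0.08176895129556556 z at hinge 0.07679543560531242 1325
  cover 0.056 slope x 0.005661257068949784 542
  cover -0.068 slope x 0.005874086573662758 565
top deck angle 0.018789379836875772 z at free end 0.08298973951421383 z at hinge 0.07819844765581051 2753
  cover 0.056 slope x 0.005175466029683755 1212
  cover -0.068 slope x 0.0025802988343235304 1216
```

View pics/c5.png

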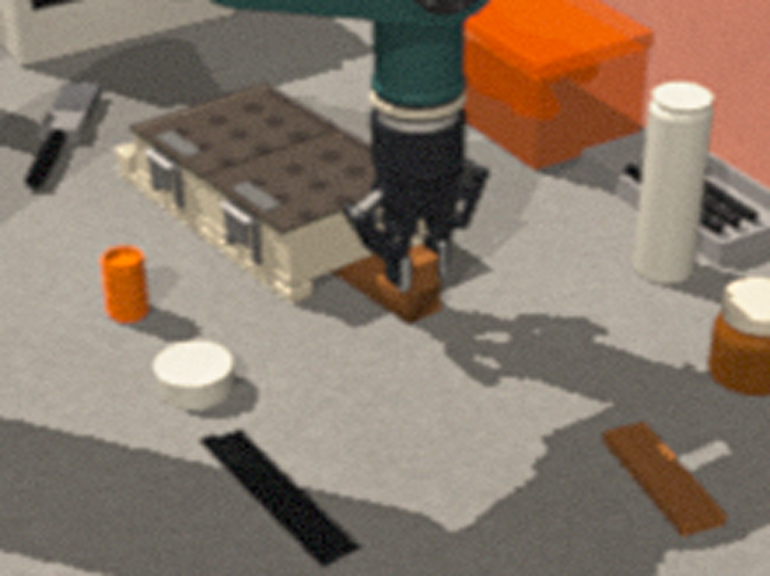

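The wedge is under the free end and held by the gripper, which stands clear. The deck is at about 0.019 rad (4.9 mm) and the covers are flat. I'm handing in.

```bash
python3 -c "
from workcell import arm; print(arm.finish_job())"
```

```text
the job is handed in; nothing more can be done
None
```

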